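# Bolt the parts case shut against its spring catch

### The arm

A 6-joint arm with a two-finger parallel gripper is mounted at the origin on a cart in front of the work surface, level with it; the furniture and walls round the work are solid. World frame = base frame: x ahead of the robot, y to its left, z up, the work surface at z = 0. Lengths are in m, angles in rad, forces in N, time in s.
With the tool pointing down it reaches from about 0.25 to 0.725 m from the base axis. Payload 9.7 kg.
Tool frame: the origin (TCP) lies midway between the tips of the shut fingers; the grasp point (between the pads) lies 19 mm behind it (grip_point_offset is the distance from the TCP to the grasp point, in m); z points along the fingers, y is the line along which they close (so a half turn about z gives the same grasp; the last joint's range is limited). The gripper opens to 85 mm and grips with 20 to 120 N. Pads are 22 mm wide; open, the fingers measure 114 mm over their backs; the gripper's body (76 mm by 85 mm) begins 54 mm behind the grasp point. The pads swing forward as they close: fully open they stand 13 mm farther back than shut.
Start: joints at [1.327, 0.087, 0.176, 1.66, 0, 1.571], TCP at [0.133, 0.534, 0.231] pointing down, gripper open.
Joint ranges: [-3.13, 3.13], [-0.85, 1.81], [-1.15, 1.24], [-2.2, 2.28], [-1.44, 1.52], [-3.14, 3.14]. Speed limits (rad/s): [2.22, 2.22, 2.57, 3.14, 3.14, 3.14].

### API

Orientations are given as [roll, pitch, yaw] about the fixed x, y, z axes, in that order (R = Rz(yaw) Ry(pitch) Rx(roll)).
In Python, from workcell import * gives the robot as it stands.
- The arm moves only by the shell command python3 -m inch 'ROWS' [OPENING] [FORCE]. ROWS is JSON, a list of rows, each a list of 6 numbers: the shift along the tool's x, y, z in mm, then the turn, a rotation vector about the tool's x, y, z in rad. A call has exactly 10 rows; each row is the pose to reach, as a shift and turn from the pose commanded when the call began, along the tool's axes at that moment; what a row does not reach only later rows make up. A row lasts 1/10 s, in which the tool goes at most 50 mm and 8.59 degrees, less where a joint would pass 70% of its speed; a pose out of reach is approached as far as the arm can. A call with a gripper value outside its range is refused whole. OPENING is the opening, from 0 (shut) to 1 (fully open), set as the call begins (- or left out, the last holds). The fingers move at their own pace and stop on an object; FORCE is the grip in N (left out, the last holds). Time passes only in rows, so rows that repeat a pose let the fingers close, or fill a call up. It gives the time, the measured TCP pose, the force, the opening and the grip force at its end, in the units of the state.
- observe(): the state, without advancing time (a new reading comes with each control period).
- grab_frame(name): name is "scene" or "side" or "wrist"; returns a dict with "pixels" (400x640x3 uint8, blue, green, red), "mtx" (3x3 intrinsics, pixels), "k1" (the pictures are not rectified: a ray, as slopes to the right and down, at radius r is drawn at 1 + k1 r^2 times it, then the intrinsics apply), "rvec" (rotation vector, rad) and "tvec" (3), from world to camera coordinates, as OpenCV has them. Camera axes: x right, y down, z forward; pixel columns grow to the right and rows downward; lengths in m; the calibration is good to about 2 mm. A picture is of the moment at which its call begins. There is no depth.
- close_job(): hands the job in; it is judged then, once.
Trained networks look in a picture, given as the dict that the camera call returned (one of the last four; its "shot" number tells which), for a name from the list of things; names that differ only in an ending like _2 or _b are one class to them, and where a whole thing is asked for, a point or a joint stands for the part that bears it (a point fixed in the world has none). Each returns a list of dicts, best first, with "p" (0 to 1); they miss things now and then, are a little off and sometimes report something else, mostly with a low value. They report only what shows in the picture. A call takes as long as a camera call.
- outline_of(picture, label): "mask" (400x640 bool, what is visible of it) and "rect" ([left, top, right, bottom] in pixels, round what is visible of it).
- landmark_of(picture, label): "at" ([column, row] in pixels: a listed point, or the origin of a listed thing).
The state is a dict: "time_s": time; "joint_pos": joint angles; "qd": joint speeds; "joint_torque": joint torques, N m; "eef_pos": TCP position; "tool_rot": TCP orientation; "wrist_force": force on the tool from outside, world axes, zero at the start; "moment": the same for the moment, N m; "gripper_width": finger opening in m; "grasp_force": force on a finger pad.
Only numpy, scipy, OpenCV 4.12 (cv2) and the standard library are available. Lean on these libraries where they do the work, as an engineer would, in place of code of your own. Each camera call takes 0.05 s, during which the arm holds its last target. There are 200 camera calls.

### The job

Bolt the lid of the plywood parts case: hold the long spring-loaded catch bar down with one fingertip and, while it is held down, push the bolt by its upright tab with the other fingertip fully home into the keeper on the case's fixed rim, then take the fingers away so that the catch springs up again behind the bolt. Push only, grasp nothing, and leave the loose things on and round the case where they are.

Things in the scene. Friction and masses are not known exactly. Their poses are not given: they have to be found in the camera images.
- parts_case: Plywood case, 190 (x) x 250 (y) x 64 mm high, fixed to the bench; place and yaw (up to 0.5 rad) vary. Origin: centre of underside, z up; -x faces the robot at yaw 0. On its top: a spring catch (long bar along y, on the -x half) and a round bolt (along y, on the +x half) that slides to the case's +y into a strap keeper on the rim. Straps and housing reach 88 mm above the bench. The lid stays shut.
- push_bar: The catch's push bar: flat ribbed aluminium bar, 36 (case x) x 110 (case y) x 8 mm. Origin: centre of its top face, at case x -28, y -15 mm, 102 mm above the bench when up, 90 when fully down. Spans case x -46 to -10 mm. Axes as the case's. It may be pressed anywhere on its top; a fingertip may slide along it while pressing.
- catch (a joint): How far the catch is pressed straight down, m: 0 up, 0.012 fully down (stop). Spring: about 2 N to start, about 7 N at the bottom. Below about 0.006 its tooth blocks the bolt; at 0.008 to 0.012 the bolt is free. Let go too early, it stays caught under the bolt's lug at about 0.006; with the bolt home it springs up to 0.
- bolt (a joint): Travel of the bolt, m, along the case's +y: 0 drawn back, 0.042 fully home (stop). Starts at 0 to 0.006; the catch's tooth stops it at about 0.009 while the catch is up. From about 0.037 on the catch can spring up behind it and lock it. About 2.5 N of friction; it stays where it is left.
- bolt_tab: Upright steel tab on the bolt, the thing to push: 32 (case x) x 8 (case y) x 36 mm high. Origin: centre of its top edge, 116 mm above the bench, at case x +28 mm, y -20 mm + travel; spans case x +12 to +44 mm, beside the bar (centre lines 56 mm apart). Axes as the case's. A fingertip at the height of the pressed bar clears the rod, lug and straps and meets the tab's upper 26 mm.
- tab_back (a point): Point in the middle of the tab's pushed face (its -y face, case axes), 104 mm above the bench.
- lid_holder: Loose lamp holder, cream and brass, 37 mm wide and 47 mm high, on the case lid's +x, -y corner (within about 1 cm of case x = 70 mm, y = -90 mm). Leave alone. Origin: centre of its underside.
- lid_nut: Loose hexagon nut, 24 mm wide and 9 mm high, on the case top's -x, +y corner (within about 1 cm of case x = -75 mm, y = 85 mm). Leave alone. Origin: centre of its underside.
- driver: Loose screwdriver, 128 mm long, on the bench to the left of the case. Leave alone.
- strip: Loose terminal strip, 58 mm long, on the bench to the right of the case. Leave alone.
- wood_block: Loose wooden block 110 x 45 x 30 mm on the bench to the right of the case. Leave alone.
- finial: Loose dark finial, 34 mm wide, 62 mm high, standing on the bench to the left of the case. Leave alone.
- spanner_loose: Loose spanner, 169 mm long, on the bench to the left of the case. Leave alone.

How it is judged:
On the way, in this order (a step that is already met when the one before it is completed fails the run):
1. the catch is held down by a finger before the bolt has passed it (value of joint catch above 0.0065 m and contact force between the fingers and push_bar above 0.5 N and value of joint bolt below 0.014 m), for 0.1 s.
2. the bolt is pushed past the catch with one finger while another still holds the catch down (value of joint catch above 0.005 m and contact force between the fingers and push_bar above 0.5 N and contact force between the fingers and bolt_tab above 0.3 N and value of joint bolt above 0.017 m), for 0.1 s.
At the end, for the whole second after the job is handed in: The bolt stands in the keeper (travel at least 36 mm of 42) and the catch is up again behind it (within 2 mm of its top position) (value of joint bolt above 0.036 m and value of joint catch below 0.002 m); the robot touches nothing.
It fails at once if a loose bystander is moved by more than 20 mm or lifted (distance of any of lid_holder, lid_nut, driver, strip, wood_block, finial, spanner_loose from where it was at the start of the episode above 0.02 m).
It fails at once if the bolt is forced past the catch while the catch is up (value of joint bolt between 0.014 and 0.032 m and value of joint catch below 0.003 m).
It also fails if it takes over 38 s, if anything falls off the work surface, if the arm or the gripper's body presses on something with over 40 N, if the wrist force passes 120 N, or if a joint passes its speed limit or range.

## Working session

There is one attempt and no reset: what is moved stays moved. The work goes in short steps, Python scripts to look and compute and a shell command to move; the robot and the scene stay as the last step left them, time stands still between calls to the robot, and variables do not carry over. Pictures are saved under pics/ and viewed, at most 10 in all, crops included, and the job is handed in when it is done.

```bash
ls; mkdir -p pics; cat > h.py <<'E'
from workcell import *
import numpy as np, cv2
from scipy.optimize import least_squares
from scipy.spatial.transform import Rotation as R
def proj(f,P):
    d=np.array([f["k1"],0,0,0,0],float)
    return cv2.projectPoints(np.array(P,float).reshape(-1,3),np.array(f["rvec"],float),np.array(f["tvec"],float),np.array(f["mtx"],float),d)[0].reshape(-1,2)
PTS={"push_bar":(-.028,-.015,.102),"bolt_tab":(.028,-.020,.116),"tab_back":(.028,-.024,.104),"parts_case":(0,0,0)}
E
python3 - <<'E'
from h import *
s=observe();print(s)
for n in("scene","side","wrist"):
    f=grab_frame(n);cv2.imwrite(f"pics/{n}0.png",f["pixels"])
    for l in("parts_case","push_bar","bolt_tab","tab_back","lid_holder","lid_nut","finial"):
        print(n,l,[(np.round(d["at"],1),round(d["p"],2)) for d in landmark_of(f,l)[:2]])
E
```

```text
pics
{'time_s': 0.0, 'joint_pos': array([1.32696029e+00, 8.74714537e-02, 1.75114403e-01, 1.65982754e+00,
       1.58819530e-05, 1.57080592e+00]), 'qd': array([ 8.24375363e-04, -1.77989026e-03, -1.10952489e-03,  2.15634462e-04,
        2.17981434e-04,  1.53942803e-05]), 'joint_torque': array([ 2.38587359e-03, -5.20382380e+01,  4.64809585e+01,  1.59718422e-02,
        1.47315877e-04, -1.05526178e-05]), 'eef_pos': array([0.13272076, 0.53349167, 0.23056671]), 'tool_rot': array([-3.14020439e+00, -1.58686252e-05,  2.89774700e+00]), 'wrist_force': array([ 0.25725913,  0.94803239, -0.78187503]), 'moment': array([ 0.03820428, -0.00583923,  0.02395996]), 'grasp_force': 0.0, 'gripper_width': 0.08496879093009738}
scene parts_case [(array([318.2, 225.6]), 0.75)]
scene push_bar []
scene bolt_tab []
scene tab_back []
scene lid_holder []
scene lid_nut []
scene finial [(array([223.9, 271.8]), 0.62)]
side parts_case [(array([311.3, 237.9]), 0.76)]
side push_bar [(array([323. , 208.5]), 0.94)]
side bolt_tab [(array([306.7, 199.8]), 0.58)]
side tab_back [(array([309.7, 201.7]), 0.64)]
side lid_holder [(array([318.4, 201.1]), 0.49)]
side lid_nut [(array([304.7, 243.4]), 0.48)]
side finial [(array([203.1, 318.1]), 0.68)]
wrist parts_case []
wrist push_bar []
wrist bolt_tab []
wrist tab_back []
wrist lid_holder []
wrist lid_nut []
wrist finial []
```

View pics/scene0.png

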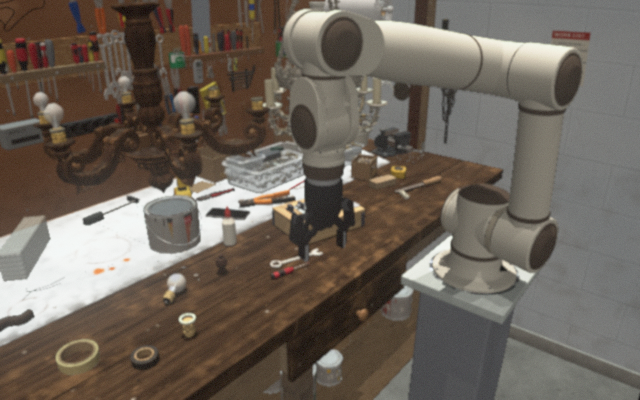

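View pics/side0.png

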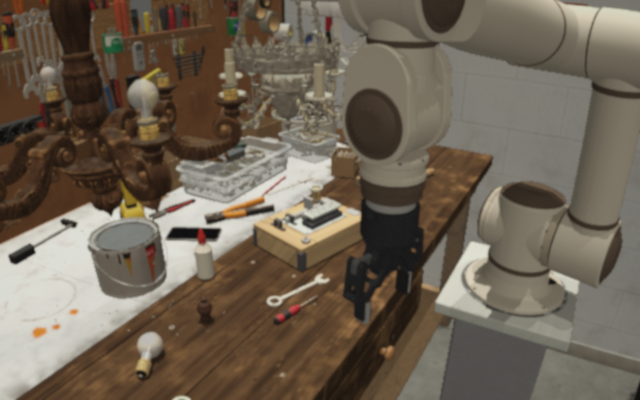

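```bash
python3 - <<'E'
from h import *
for n in("scene","side"):
    f=grab_frame(n);Rm=cv2.Rodrigues(np.array(f["rvec"],float))[0]
    print(n,"cam",-Rm.T@np.array(f["tvec"]).ravel(),f["k1"],f["mtx"][0][0],f["mtx"][0][2])
    for l in("parts_case","push_bar"):
        d=landmark_of(f,l)
        if not d: continue
        z={"parts_case":0,"push_bar":.102}[l]
        u=np.array(d[0]["at"])
        print(l,least_squares(lambda q:proj(f,[q[0],q[1],z])[0]-u,[.45,0]).x)
E
```

```text
scene cam [-0.4109927   1.20435651  0.7387369 ] -0.09905819628894565 483.07134519044666 324.4776008618905
parts_case [0.53772242 0.05587873]
side cam [-0.06632506  1.05567856  0.66555577] -0.1475111289807442 485.146961861384 321.4191834719518
parts_case [0.52725703 0.06511789]
push_bar [0.50819229 0.04223615]
```

The scene view has the arm hiding the case. The side view shows the case at about (310,232), with the bar at (323,208) and the lamp holder at (318,195). I'll move the wrist over it for a closer look.

```bash
python3 -m inch '[[-35,-32,-20,0,0,0.12],[-70,-64,-40,0,0,0.24],[-105,-96,-60,0,0,0.36],[-140,-128,-80,0,0,0.48],[-175,-160,-100,0,0,0.6],[-210,-192,-120,0,0,0.72],[-245,-224,-130,0,0,0.84],[-280,-256,-130,0,0,0.96],[-315,-288,-130,0,0,1.08],[-350,-320,-130,0,0,1.2]]' 0.5
python3 - <<'E'
from h import *
s=observe();print(s["eef_pos"],s["tool_rot"],s["wrist_force"],s["gripper_width"])
f=grab_frame("wrist");cv2.imwrite("pics/w1.png",f["pixels"])
Rm=cv2.Rodrigues(np.array(f["rvec"],float))[0]
print("cam",-Rm.T@np.array(f["tvec"]).ravel(),Rm[2])
for n in("wrist","scene","side"):
  f=grab_frame(n)
  for l in("parts_case","push_bar","bolt_tab","tab_back","lid_holder","lid_nut"):
    print(n,l,[(np.round(d["at"],1),round(d["p"],2)) for d in landmark_of(f,l)[:2]])
E
```

```text
time_s: 2.5
eef_pos: [0.3959, 0.1368, 0.3617]
tool_rot: [3.14, -0.0, 1.693]
wrist_force: [1.6, 0.6, 0.8]
gripper_width: 0.0429
grasp_force: 0.0
[0.39588441 0.13677393 0.36171204] [ 3.14041077e+00 -2.94208620e-04  1.69290761e+00] [1.55948646 0.59460998 0.82310764] 0.04288650566602168
cam [0.38739508 0.20735615 0.50545984] [ 0.03594927 -0.27560819 -0.96059761]
wrist parts_case [(array([396.8, 205.9]), 0.83)]
wrist push_bar [(array([388.8, 230.5]), 0.8)]
wrist bolt_tab [(array([386.4, 137.8]), 0.71), (array([430.6, 250.9]), 0.66)]
wrist tab_back []
wrist lid_holder [(array([426.1, 283. ]), 0.76)]
wrist lid_nut [(array([387., 141.]), 0.5)]
scene parts_case []
scene push_bar [(array([321.6, 195.5]), 0.83)]
scene bolt_tab [(array([316.2, 189.1]), 0.67), (array([290.3, 272.4]), 0.16)]
scene tab_back [(array([318.1, 188.7]), 0.42)]
scene lid_holder [(array([323.1, 192.9]), 0.45)]
scene lid_nut [(array([306.7, 221.5]), 0.44)]
side parts_case [(array([314.3, 242. ]), 0.68)]
side push_bar [(array([321.1, 208. ]), 0.81), (array([203.5, 321.6]), 0.27)]
side bolt_tab [(array([309.9, 195.5]), 0.8)]
side tab_back [(array([307.2, 199.2]), 0.73)]
side lid_holder [(array([319.9, 199.7]), 0.75)]
side lid_nut [(array([303.7, 241.8]), 0.64)]
```

View pics/w1.png

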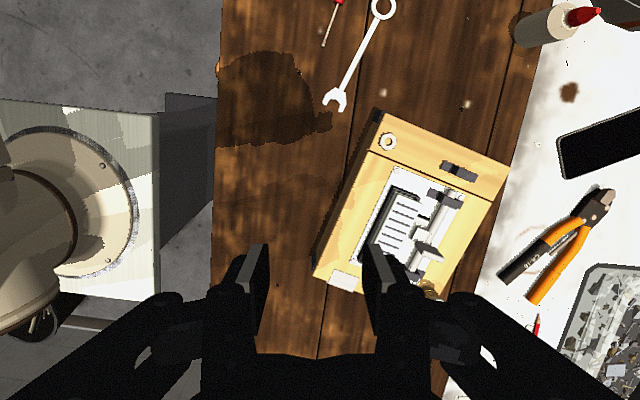

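The wrist view shows the case turned clockwise, with its +y end at the top. The nut is at (387,141), the bar at (390,225), the tab at (430,250) and the lamp holder at (428,288). I'll fit the case pose from these.

```bash
cat >> h.py <<'E'
def fit(obs,x0=(.53,.06,-.4),t0=.003):
    """obs: list (frame, label or case point, uv, weight) -> case x,y,yaw,travel"""
    def W(q,p): c,s=np.cos(q[2]),np.sin(q[2]); return [q[0]+c*p[0]-s*p[1],q[1]+s*p[0]+c*p[1],p[2]]
    def res(q):
        r=[]
        for f,l,uv,w in obs:
            p=list(PTS[l] if isinstance(l,str) else l)
            if l in("bolt_tab","tab_back"): p[1]+=q[3]
            r+=list(w*(proj(f,W(q,p))[0]-np.array(uv)))
        return np.array(r+[(q[3]-.003)/.003])
    o=least_squares(res,[*x0,t0],loss="soft_l1"); return o.x,res(o.x).round(1)
E
python3 - <<'E'
from h import *
f=grab_frame("wrist")
q,r=fit([(f,"push_bar",(388.8,230.5),1),(f,"bolt_tab",(430.6,250.9),1),(f,"parts_case",(396.8,205.9),.5),(f,(-.095,.125,.064),(383,110),.5),(f,(.095,.125,.064),(509,160),.5),(f,(-.075,.085,.073),(387,141),.2)])
print(q,r)
s=observe();e=s["eef_pos"];T=R.from_euler("xyz",s["tool_rot"])
print(T.inv().apply(np.array([q[0],q[1],.30])-e)*1000)
E
```

```text
[ 0.53187679  0.07152255 -0.25160061  0.00359288] [ 0.3  0.3  0.1  0.2 -0.6 -0.5 -0.6 -2.3  0.4  0.5 -0.5  0.1  0.2]
[-83.93222972 127.08097334  61.27279877]
```

```bash
python3 -m inch '[[-20,18,20,0,0,0.06],[-40,36,40,0,0,0.12],[-60,54,60,0,0,0.18],[-80,72,80,0,0,0.24],[-100,90,110,0,0,0.3],[-115,100,135,0,0,0.34],[-126,110,160,0,0,0.374],[-126,110,160,0,0,0.374],[-126,110,160,0,0,0.374],[-126,110,160,0,0,0.374]]'
python3 - <<'E'
from h import *
s=observe();print(s["eef_pos"],s["tool_rot"])
f=grab_frame("wrist");cv2.imwrite("pics/w2.png",f["pixels"]);obs=[]
for l in("parts_case","push_bar","bolt_tab","tab_back","lid_holder","lid_nut"):
    d=landmark_of(f,l);print(l,[(np.round(a["at"],1),round(a["p"],2)) for a in d[:2]])
    if d and l in PTS: obs.append((f,l,d[0]["at"],.5))
q,r=fit(obs,(.532,.0715,-.25));print(q,r)
E
```

```text
time_s: 4.65
eef_pos: [0.5203, 0.0281, 0.2029]
tool_rot: [3.14, -0.001, 1.325]
wrist_force: [0.4, -0.2, 0.0]
gripper_width: 0.0426
grasp_force: 0.0
[0.52033162 0.02808432 0.20285695] [ 3.13993745e+00 -6.31318805e-04  1.32478484e+00]
parts_case [(array([319.8, 140. ]), 0.61)]
push_bar [(array([288.6, 173.3]), 0.66)]
bolt_tab [(array([366.9, 180.5]), 0.84)]
tab_back [(array([364.5, 182.2]), 0.73)]
lid_holder [(array([401.3, 244.3]), 0.94), (array([287.1, 171.8]), 0.2)]
lid_nut [(array([222.4,  26.4]), 0.66)]
[ 0.53704282  0.06011895 -0.23655612  0.00291437] [ 1.5 -0.6 -0.2  0.4 -0.1 -0.  -0.2 -0.  -0. ]
```

View pics/w2.png

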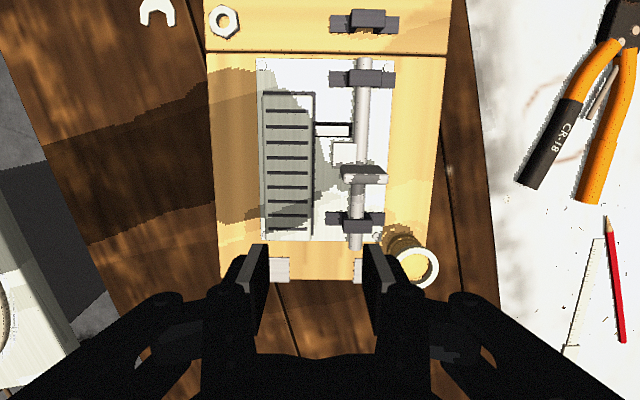

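The close view has the bar top at corners (262,93), (314,93), (313,237) and (263,238). The tab top is at about (366,180) and the holder's base is near (401,244), close to the right finger. I'll refine the fit with the bar corners and check that clearance.

```bash
python3 - <<'E'
from h import *
f=grab_frame("wrist")
ob=[(f,(-.046,.040,.102),(262,93),1),(f,(-.010,.040,.102),(314,93),1),(f,(-.010,-.070,.102),(313,237),1),(f,(-.046,-.070,.102),(263,238),1),(f,"bolt_tab",(366.9,180.5),1),(f,"tab_back",(364.5,182.2),.3)]
q,r=fit(ob,(.537,.06,-.24));print(q,r)
c,s_=np.cos(q[2]),np.sin(q[2]);C=np.array([[c,s_],[-s_,c]])
back=lambda uv,z:C@(least_squares(lambda p:proj(f,[p[0],p[1],z])[0]-uv,[.5,0]).x-q[:2])
print("holder base",back(np.array([401.3,244.3]),.064),"top",back(np.array([415,267]),.111))
print("nut",back(np.array([222.4,22]),.073), "case +x,+y.. seam px left/right",back(np.array([206,52]),.064),back(np.array([445,57]),.064))
s=observe();print("tcp case",C@(s["eef_pos"][:2]-q[:2]),"yaw err",s["tool_rot"][2]-np.pi/2-q[2])
E
```

```text
[ 0.53797867  0.06211961 -0.26504013  0.00161491] [-0.  -1.5  0.  -0.5 -1.6  3.1  2.2  1.2 -0.  -0.1 -0.1 -0.  -0.5]
holder base [ 0.0715611  -0.08880707] top [ 0.0705304  -0.08724557]
nut [-0.07891823  0.09012874] case +x,+y.. seam px left/right [-0.09504595  0.07022738] [0.09226144 0.07052565]
tcp case [-0.00810581 -0.03775327] yaw err 0.0183396446561509
```

```bash
python3 -m inch '[[-3,3,0,0,0,0.01],[-8,8,0,0,0,0.018],[-8,8,15,0,0,0.018],[-8,8,30,0,0,0.018],[-8,8,45,0,0,0.018],[-8,8,60,0,0,0.018],[-8,8,75,0,0,0.018],[-8,8,85,0,0,0.018],[-8,8,92,0,0,0.018],[-8,8,92,0,0,0.018]]'
python3 - <<'E'
from h import *
f=grab_frame("wrist");cv2.imwrite("pics/w3.png",f["pixels"][:,100:540])
s=observe();print(s["eef_pos"],s["wrist_force"])
E
```

```text
time_s: 6.05
eef_pos: [0.5256, 0.018, 0.1083]
tool_rot: [-3.14, 0.0, 1.306]
wrist_force: [0.1, 0.4, 0.2]
gripper_width: 0.0429
grasp_force: 0.0
[0.52594116 0.01795431 0.1091555 ] [ 0.13163905  0.32896129 -0.13348097]
```

View pics/w3.png

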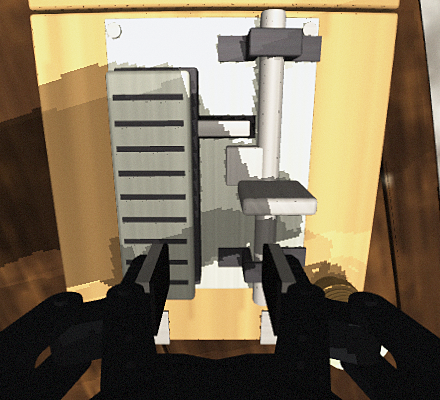

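The left finger is over the bar at crop (150,280). The right finger at (285,275) is behind the tab at (278,200), and the holder is clear on the right. Next I press down in small steps.

```bash
python3 -m inch '[[0,0,2,0,0,0],[0,0,4,0,0,0],[0,0,6,0,0,0],[0,0,8,0,0,0],[0,0,10,0,0,0],[0,0,12,0,0,0],[0,0,14,0,0,0],[0,0,15,0,0,0],[0,0,15,0,0,0],[0,0,15,0,0,0]]'
```

```text
time_s: 7.1
eef_pos: [0.5261, 0.018, 0.0945]
tool_rot: [3.141, -0.0, 1.306]
wrist_force: [0.3, -0.0, 4.8]
gripper_width: 0.0429
grasp_force: 2.1
```

```bash
python3 -m inch '[[0,0,1,0,0,0],[0,0,2,0,0,0],[0,0,3,0,0,0],[0,0,3.5,0,0,0],[0,0,3.5,0,0,0],[0,0,3.5,0,0,0],[0,0,3.5,0,0,0],[0,0,3.5,0,0,0],[0,0,3.5,0,0,0],[0,0,3.5,0,0,0]]'
```

```text
time_s: 8.1
eef_pos: [0.5261, 0.0179, 0.0909]
tool_rot: [3.141, -0.0, 1.306]
wrist_force: [-0.6, -0.2, 5.5]
gripper_width: 0.0425
grasp_force: 2.9
```

```bash
python3 -m inch '[[0,0,1,0,0,0],[3,0,1,0,0,0],[7,0,1,0,0,0],[11,0,1,0,0,0],[14,0,1,0,0,0],[17,0,1,0,0,0],[20,0,1,0,0,0],[23,0,1,0,0,0],[26,0,1,0,0,0],[28,0,1,0,0,0]]'
python3 - <<'E'
from h import *
f=grab_frame("wrist");cv2.imwrite("pics/w4.png",f["pixels"][:,100:540])
print(observe()["wrist_force"])
E
```

```text
time_s: 9.1
eef_pos: [0.5333, 0.044, 0.09]
tool_rot: [3.141, 0.002, 1.305]
wrist_force: [-2.3, -7.1, 6.5]
gripper_width: 0.0429
grasp_force: 4.4
[-2.04518803 -5.24764733  7.05324458]
```

View pics/w4.png

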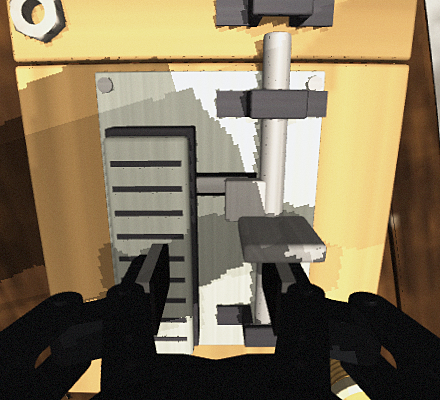

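The tab is now just ahead of the finger, at crop (283,235), and the lug is passing over the catch tooth at (245,198). I'll keep pushing and watch the force.

```bash
python3 -m inch '[[1,0,0.3,0,0,0],[2,0,0.5,0,0,0],[3,0,0.5,0,0,0],[4,0,0.5,0,0,0],[5,0,0.5,0,0,0],[6,0,0.5,0,0,0],[7,0,0.5,0,0,0],[8,0,0.5,0,0,0],[9,0,0.5,0,0,0],[10,0,0.5,0,0,0]]'
```

```text
time_s: 10.15
eef_pos: [0.536, 0.0535, 0.0896]
tool_rot: [3.141, 0.002, 1.305]
wrist_force: [-2.7, -6.8, 8.0]
gripper_width: 0.0427
grasp_force: 4.4
```

```bash
python3 -m inch '[[1.5,0,0,0,0,0],[3,0,0,0,0,0],[4.5,0,0,0,0,0],[6,0,0,0,0,0],[7.5,0,0,0,0,0],[9,0,0,0,0,0],[10.5,0,0,0,0,0],[12,0,0,0,0,0],[13,0,0,0,0,0],[13,0,0,0,0,0]]'
```

```text
time_s: 11.15
eef_pos: [0.5394, 0.0662, 0.0897]
tool_rot: [3.141, 0.002, 1.305]
wrist_force: [-1.9, -6.0, 7.8]
gripper_width: 0.0429
grasp_force: 4.2
```

```bash
python3 -m inch '[[0.5,0,0,0,0,0],[1,0,0,0,0,0],[1.5,0,0,0,0,0],[2,0,0,0,0,0],[2.5,0,0,0,0,0],[3,0,0,0,0,0],[3,0,0,0,0,0],[3,0,0,0,0,0],[3,0,0,0,0,0],[3,0,0,0,0,0]]'
python3 - <<'E'
from h import *
f=grab_frame("wrist");cv2.imwrite("pics/w5.png",f["pixels"][:,100:540])
E
```

```text
time_s: 12.15
eef_pos: [0.5397, 0.0672, 0.0897]
tool_rot: [3.141, 0.006, 1.303]
wrist_force: [-5.3, -15.8, 9.7]
gripper_width: 0.0426
grasp_force: 9.4
```

View pics/w5.png

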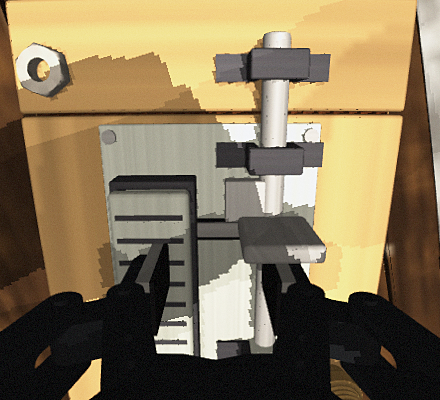

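The force rose at the end stop, the rod runs through the keeper at crop (278,62), and the lug is past the tooth. Now I back off and lift away.

```bash
python3 -m inch '[[-3,0,0,0,0,0],[-6,0,0,0,0,0],[-7,0,-5,0,0,0],[-7,0,-12,0,0,0],[-7,0,-25,0,0,0],[-7,0,-45,0,0,0],[-7,0,-65,0,0,0],[-7,0,-85,0,0,0],[-7,0,-100,0,0,0],[-7,0,-110,0,0,0]]'
python3 - <<'E'
from h import *
f=grab_frame("wrist");cv2.imwrite("pics/w6.png",f["pixels"])
q=(.538,.0621,-.265);c,s=np.cos(q[2]),np.sin(q[2])
for z in(.102,.096):print(z,proj(f,[[q[0]+c*x-s*y,q[1]+s*x+c*y,z] for x,y in((-.046,.04),(-.01,.04),(-.01,-.07),(-.046,-.07))]).round(1).tolist())
y=.022;print(proj(f,[q[0]+c*.028-s*y,q[1]+s*.028+c*y,.116]),[d["at"] for d in landmark_of(f,"bolt_tab")],observe()["wrist_force"])
E
```

```text
time_s: 13.2
eef_pos: [0.5384, 0.0632, 0.201]
tool_rot: [3.141, 0.0, 1.306]
wrist_force: [0.7, -0.2, 0.4]
gripper_width: 0.0426
grasp_force: 0.0
0.102 [[250.5, 148.8], [300.5, 148.8], [302.0, 284.9], [257.7, 284.7]]
0.096 [[252.0, 147.7], [300.8, 147.7], [302.3, 281.1], [258.8, 281.0]]
[[354.78074694 177.55443768]] [[351.7, 182.3]] [ 0.29442187 -0.12472612 -0.02417648]
```

View pics/w6.png

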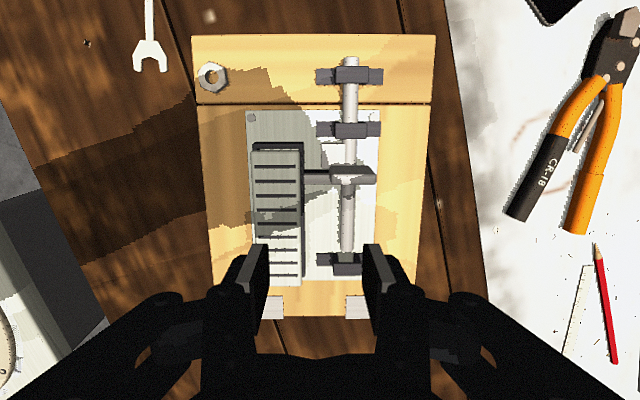

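Nothing is touching. The bar corners at (252,149) and (302,150) match the up position, and the tab is at about (352,180). I'll use an enlarged side view to confirm that the catch is up.

```bash
python3 - <<'E'
from h import *
a=cv2.imread("pics/side0.png")[175:260,250:365]
f=grab_frame("side");b=f["pixels"][175:260,250:365]
cv2.imwrite("pics/s7.png",cv2.resize(np.vstack([a,b]),None,fx=3.5,fy=3.5,interpolation=cv2.INTER_CUBIC))
q=(.538,.0621,-.265);c,s=np.cos(q[2]),np.sin(q[2])
P=lambda x,y,z:[q[0]+c*x-s*y,q[1]+s*x+c*y,z]
for z in(.102,.096):print(z,((proj(f,[P(-.046,.04,z),P(-.01,.04,z),P(-.046,-.07,z)])-[250,175])*3.5+[0,297]).round().tolist())
for t in(.036,.042):print(t,((proj(f,[P(.012,-.02+t,.116),P(.044,-.02+t,.116)])-[250,175])*3.5+[0,297]).round().tolist())
f=grab_frame("wrist")
for n,t in(("all",.042),("",.038),("",.036)):print(t,proj(f,[P(.012,-.016+t,.116),P(.012,-.024+t,.116),P(.044,-.016+t,.116)]).round(1).tolist())
E
```

```text
0.102 [[211.0, 443.0], [178.0, 427.0], [315.0, 397.0]]
0.096 [[211.0, 450.0], [178.0, 434.0], [314.0, 404.0]]
0.036 [[181.0, 391.0], [153.0, 378.0]]
0.042 [[175.0, 394.0], [147.0, 381.0]]
0.042 [[331.9, 172.4], [331.7, 183.7], [378.5, 172.5]]
0.038 [[331.8, 178.1], [331.6, 189.3], [378.1, 178.1]]
0.036 [[331.8, 180.9], [331.6, 192.1], [378.0, 181.0]]
```

View pics/s7.png

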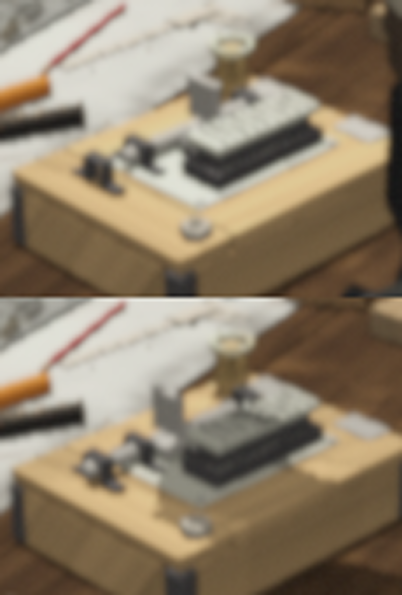

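```bash
python3 - <<'E'
from h import *
a=cv2.imread("pics/side0.png",0).astype(float)
f=grab_frame("side");b=cv2.cvtColor(f["pixels"],cv2.COLOR_BGR2GRAY).astype(float)
for c in(314,320,326,332,336):
    print(c,"before",a[205:232,c-1:c+2].mean(1).astype(int).tolist());print(c,"now   ",b[205:232,c-1:c+2].mean(1).astype(int).tolist())
for r in(200,203):print(r,a[r,296:320].astype(int).tolist(),b[r,286:312].astype(int).tolist())
E
```

```text
314 before [168, 174, 171, 181, 195, 199, 199, 199, 202, 204, 199, 184, 154, 115, 79, 57, 51, 57, 62, 61, 55, 54, 77, 124, 165, 182, 182]
314 now    [160, 166, 154, 135, 125, 121, 118, 117, 120, 123, 125, 123, 116, 98, 76, 55, 50, 55, 58, 56, 49, 48, 61, 87, 112, 123, 120]
320 before [174, 192, 199, 201, 201, 201, 200, 197, 187, 165, 128, 87, 59, 49, 50, 55, 56, 52, 50, 72, 118, 165, 188, 190, 187, 191, 196]
320 now    [134, 137, 117, 99, 105, 115, 120, 122, 124, 118, 102, 78, 58, 49, 49, 52, 52, 48, 46, 54, 77, 103, 120, 123, 119, 115, 115]
326 before [200, 201, 202, 202, 200, 193, 175, 141, 99, 67, 52, 53, 59, 61, 56, 50, 69, 116, 165, 190, 193, 190, 192, 196, 199, 200, 199]
326 now    [174, 167, 153, 130, 106, 101, 105, 102, 86, 65, 52, 51, 55, 55, 50, 46, 49, 69, 98, 120, 125, 120, 116, 116, 117, 118, 117]
332 before [195, 198, 195, 181, 151, 110, 74, 52, 48, 51, 56, 55, 50, 61, 100, 148, 179, 186, 185, 190, 196, 199, 200, 199, 198, 195, 193]
332 now    [173, 172, 167, 154, 131, 100, 71, 50, 47, 46, 48, 44, 44, 51, 76, 104, 119, 116, 108, 107, 112, 117, 118, 118, 115, 114, 113]
336 before [195, 185, 160, 123, 87, 61, 48, 49, 52, 53, 50, 58, 94, 144, 179, 187, 183, 186, 194, 198, 200, 200, 198, 196, 194, 190, 179]
336 now    [178, 168, 144, 113, 83, 60, 47, 47, 48, 47, 47, 53, 79, 120, 150, 160, 157, 160, 159, 145, 127, 119, 116, 114, 113, 113, 112]
200 [193, 194, 191, 183, 172, 158, 137, 112, 102, 103, 103, 106, 112, 120, 130, 133, 123, 105, 98, 98, 98, 100, 101, 105] [211, 209, 208, 206, 203, 200, 188, 167, 152, 151, 163, 177, 186, 186, 175, 159, 138, 113, 101, 104, 114, 131, 148, 161, 164, 146]
203 [171, 155, 145, 139, 143, 154, 161, 152, 126, 106, 102, 102, 102, 102, 104, 106, 105, 108, 117, 124, 125, 136, 149, 142] [204, 200, 195, 190, 186, 182, 171, 143, 114, 107, 116, 131, 145, 146, 131, 121, 145, 175, 188, 193, 194, 193, 191, 185, 170, 143]
```

The bar's edge profile is the same as at the start, so the catch is fully up behind the bolt.

```bash
python3 -c "
from workcell import *
print(close_job())"
```

```text
the job is handed in; nothing more can be done
None
```

The bolt was pushed to its stop in the keeper and the catch sprang fully up behind it; the arm was clear when I handed the job in at about 13 s, and no verdict was returned.

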